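# Open the fall-front bench chest and lay out the strip

### The arm

A 7-joint arm with a two-finger parallel gripper is mounted at the origin on a cart in front of the work surface, level with it; the furniture and walls round the work are solid. World frame = base frame: x ahead of the robot, y to its left, z up, the work surface at z = 0. Lengths are in m, angles in rad, forces in N, time in s.
With the tool pointing down it reaches from about 0.425 to 0.925 m from the base axis. Payload 6.8 kg.
Tool frame: the origin (TCP) lies on the centre line of the jaws, within the pads' length; the fingertips stand 25 mm ahead of it and the grasp point (between the pads) lies 6 mm ahead of it; z points along the fingers, y is the line along which they close (so a half turn about z gives the same grasp; the last joint's range is limited). The gripper opens to 85 mm and grips with 20 to 120 N. Pads are 22 mm wide; open, the fingers measure 114 mm over their backs; the gripper's body (76 mm by 85 mm) begins 54 mm behind the grasp point. The pads swing forward as they close: fully open they stand 13 mm farther back than shut.
Start: joints at [1.205, 0.477, 0.022, 1.555, -0.011, 1.109, -0.083], TCP at [0.172, -0.653, 0.256] pointing down, gripper open.
Joint ranges: [-2.96, 2.96], [-0.34, 2.1], [-1.41, 1.46], [0.24, 2.44], [-1.37, 4.51], [0.17, 1.92], [-2.96, 2.96]. Speed limits (rad/s): [2.39, 2.39, 3.14, 3.14, 3.14, 3.14, 3.14].

### API

Orientations are given as a rotation vector (axis times angle).
In Python, from bench import telemetry, grab_frame, job gives the robot as it stands.
- The arm moves only by the tool apply_moves, never from a script. Its argument "rows" is a list of rows, each a list of 2 entries, a list of its own where there are three numbers: the shift along the tool's x, y, z each as a share of 250 mm, from -1 to 1, then the turn, a rotation vector about the tool's x, y, z each as a share of pi rad, from -1 to 1. A call has 1 to 10 rows; each row is the pose to reach, as a shift and turn from the pose commanded when the call began, along the tool's axes at that moment, turning the shorter way round; what a row does not reach only later rows make up. A row lasts 1/8 s, in which the tool goes at most 62.5 mm and 10.7 degrees, less where a joint would pass 70% of its speed; a pose out of reach is approached as far as the arm can. A call with a number of a shift or a turn outside -1 to 1 is refused whole. A call with a gripper value outside its range is refused whole. "jaw" is the gripper's target within -1 to 1 (fully open at 1, half-way at 0, shut at -1), set as the call begins (left out, the last holds). The fingers move at their own pace and stop on an object; "newtons" is the grip in N (left out, the last holds). Time passes only in rows, so rows that repeat a pose let the fingers close. It gives the time, the measured TCP pose, the force, the opening and the grip force at its end, in the units of the state.
- telemetry.get_obs(): the state, without advancing time (a new reading comes with each control period).
- grab_frame(name): name is "scene" or "top" or "wrist"; returns a dict with "frame" (400x640x3 uint8, red, green, blue), "vertical_fov" (degrees; the focal length in pixels is half the picture's height over the tangent of half this angle, whatever the lens; pixels are square), "cx", "cy" (the principal point, pixels), "k1" (the pictures are not rectified: a ray, as slopes to the right and down, at radius r is drawn at 1 + k1 r^2 times it, then the intrinsics apply), "origin" and "attitude" of the camera in the world. Camera axes: x right, y up, looking along -z (the intrinsics and any distortion apply to the point x, -y, -z); pixel columns grow to the right and rows downward; lengths in m; the calibration is good to about 2 mm. A picture is of the moment at which its call begins. There is no depth.
- job.hand_in(): hands the job in; it is judged then, once.
The state is a dict: "clock": time; "joints": joint angles; "qvel": joint speeds; "tau": joint torques, N m; "tcp_pos": TCP position; "orientation": TCP orientation; "contact_force": force on the tool from outside, world axes, zero at the start; "moment": the same for the moment, N m; "grip_width": finger opening in m; "gripper_force": force on a finger pad.
Only numpy, scipy, OpenCV 4.12 (cv2) and the standard library are available. Lean on these libraries where they do the work, as an engineer would, in place of code of your own. Each camera call takes 0.05 s, during which the arm holds its last target. There are 200 camera calls.

### The job

Set up the small fall-front chest on the bench for work: pull both of its slide-out supports all the way out, and only then lower the flap, without letting it drop, until it rests level on them. Then gently lay the strip of burr wood flat on the lowered flap, lengthwise along it and wholly on it, let go, and leave the mug, the roll of tape and the maple offcut where they are.

Things in the scene. Friction and masses are not known exactly. Their poses are not given: they have to be found in the camera images.
- chest: Wooden fall-front chest, 300 wide, 200 deep, 244 high, fixed. Origin on the bench below the middle of the flap's hinge; x points into the chest (away from the robot), y to its left end, z up. Its front below the flap is at x = -8, with a support in a slot at each end. Top board: x = 42 to 194, upper side at z = 244; on it lies a flat brush, 11 high, at x = 120 to 180.
- support_left (a joint): Slide of the left support (a bar 18 wide, 43 high, its top 93 above the bench, at y = +126 of the chest): 0 = home, 0.110 m = fully out at its stop, along the chest's -x. May start up to 0.02 out. Stays where it is left; needs about 2 to 4 N.
- support_right (a joint): The same for the right support, at y = -126 of the chest.
- knob_left (a point): Centre of the head of the left support's turned brass knob: head 21 across and 12 long on a 9 mm neck, 29 in front of the support's front end, 71 above the bench; moves with the support. Nothing stands beside or below it; the shut flap rises 32 or more behind it and leans away. Axes as the chest's.
- knob_right (a point): The same for the right support's knob.
- flap (a joint): Hinge of the flap, a board 300 wide, 14 thick, its free edge 145 from the hinge axis: 0 = shut (leaning back, held by its weight), 0.21 = upright, 1.781 = level, resting on the supports if they are out. Swings towards the robot. Turns freely, 0.35 kg, no brake: past upright it falls if let go, and without the supports it falls past level (to 2.26).
- hinge_mid (a point): Middle of the flap's hinge axis, 100 above the bench; the axis runs along the chest's y. Axes as the chest's.
- handle (a point): Middle of the flap's handle, a steel bow on its free edge: round bar 10 thick, 110 long, parallel to the hinge, 177 from its axis in the flap's plane, gap of 27 between bar and edge. On top when shut, at the front when down. Axes turn with the flap: z from hinge to free edge, x out of its inner face (up when down), y as the chest's. The bar can turn between gripping fingers held upright.
- leaf (a point): Middle of the flap's inner face, the working surface when the flap is down (then 107 above the bench); 76 from the hinge axis. The face reaches 68 from here along z either way and 150 along y. Axes as handle.
- strip_center (a point): Centre (half-way up) of the loose strip of burr wood, about 132 long, 47 wide at most, 17 high, 70 g, lying flat on the bench to the robot's right; z up, its long way along its y axis; grasp it across, along its x axis.
- strip_end_a (a point): Middle of the strip's end at +y of the strip, 66 from its centre, half-way up.
- strip_end_b (a point): Middle of the strip's other end, at -y of the strip.
- tape: Roll of masking tape lying on the bench, 105 across, 19 high; bystander. Origin at the centre of its underside.
- mug: White mug with dots, 78x114x93, standing on the bench; bystander. Origin under it.
- offcut: Pale bandsawn maple offcut, 72x126x56, on the bench; bystander. Origin at the centre of its underside.
Things that resemble listed ones, but are neither listed nor needed, are in the scene too. Of the things that look like the part that bears strip_center, take the one that is farthest from the robot's base at the start.

How it is judged:
On the way, in this order (a step that is already met when the one before it is completed fails the run):
1. both supports are pulled out to within 10 mm of their stops while the flap is still shut (value of joint each of support_left, support_right above 0.1 m and value of joint flap below 0.3 rad), for 0.2 s.
2. the flap lies level on the two supports (value of joint each of support_left, support_right above 0.1 m and value of joint flap between 1.735 and 1.825 rad and velocity of joint flap between -0.05 and 0.05 rad/s), for 0.2 s.
At the end, for the whole second after the job is handed in: Both supports within 10 mm of fully out; the flap at rest within 0.045 rad of level; the strip at rest flat on it, the middles of both its ends within 48 mm of the leaf's middle across (so that it lies lengthwise, wholly on) and 147 mm along (all of step 2 and x of strip_end_a in the frame of leaf between 0.003 and 0.014 m and y of strip_end_a in the frame of leaf between -0.147 and 0.147 m and z of strip_end_a in the frame of leaf between -0.048 and 0.048 m and x of strip_end_b in the frame of leaf between 0.003 and 0.014 m and y of strip_end_b in the frame of leaf between -0.147 and 0.147 m and z of strip_end_b in the frame of leaf between -0.048 and 0.048 m and linear speed of strip below 0.02 m/s); the robot touches nothing.
It fails at once if the flap is opened (past 0.4 rad) while a support is not fully out (value of joint flap above 0.4 rad and value of joint any of support_left, support_right below 0.095 m).
It fails at once if the flap drops (opens faster than 3 rad/s) (velocity of joint flap above 3 rad/s).
It fails at once if the flap is forced past level (value of joint flap above 1.9 rad).
It fails at once if the strip is dropped (falls faster than 0.7 m/s, out of the fingers) (linear speed of strip above 0.7 m/s and contact force between the fingers and strip below 0.1 N).
It fails at once if the tape, the mug or the offcut is moved by more than 20 mm (distance of any of tape, mug, offcut from where it was at the start of the episode above 0.02 m).
It also fails if it takes over 72 s, if anything falls off the work surface, if the arm or the gripper's body presses on something with over 40 N, if the wrist force passes 120 N, or if a joint passes its speed limit or range.

## Working session

There is one attempt and no reset: what is moved stays moved. The work goes in short steps, Python scripts to look and compute and a tool call to move; the robot and the scene stay as the last step left them, time stands still between calls to the robot, and variables do not carry over. Pictures are saved under pics/ and viewed, at most 10 in all, crops included, and the job is handed in when it is done.

Besides the shell and the picture viewer there is one more tool, called after "Call:" by a JSON object that holds its "op" and its "data", one argument or row to a line. apply_moves: Moves the arm, as the interface text tells. Its arguments: {"type":"object","properties":{"rows":{"type":"array"},"jaw":{"type":"number"},"newtons":{"type":"number"}},"required":["rows"]}

```bash
mkdir -p pics; ls
cat > h.py <<'E'
import numpy as np, cv2
from scipy.spatial.transform import Rotation as R
from bench import telemetry, grab_frame, job
def cam(n,save=None):
    f=grab_frame(n)
    if save: cv2.imwrite('pics/'+save,cv2.cvtColor(f['frame'],cv2.COLOR_RGB2BGR))
    return f
E
python3 - <<'E'
from h import *
import pickle
for n in ['scene','top']:
    f=cam(n,n+'0.png'); pickle.dump(f,open(n+'0.pkl','wb'))
    print({k:v for k,v in f.items() if k!='frame'})
print(telemetry.get_obs())
E
```

```text
pics
{'vertical_fov': 46.52643422609543, 'cx': 315.85884194495685, 'cy': 199.4345246564683, 'k1': -0.006751698400968673, 'origin': array([-0.55270794, -1.0192545 ,  1.08010951]), 'attitude': array([ 0.95577878, -0.41834002, -0.80245023])}
{'vertical_fov': 55.58220309962637, 'cx': 322.1021778263148, 'cy': 200.90889251027994, 'k1': -0.0750558127776001, 'origin': array([ 0.48604676, -0.07263787,  1.30096301]), 'attitude': array([ 0.05817486, -0.03258362, -1.54317056])}
{'clock': 0.1, 'joints': array([ 1.20487822,  0.47771648,  0.0223395 ,  1.55635637, -0.01151558,
        1.10928067, -0.08308018]), 'qvel': array([ 9.68747934e-05, -1.60427897e-03, -1.60593943e-03,  6.99519075e-04,
       -7.54330078e-04, -9.46449047e-04,  1.04958507e-03]), 'tau': array([ 3.60804959e-03, -5.97761106e+01,  1.61296964e+00, -2.81955010e+01,
        1.27021325e-02,  5.04994081e-03, -3.66959489e-05]), 'tcp_pos': array([ 0.17197885, -0.65221633,  0.25542187]), 'orientation': array([-3.11392915e+00, -4.03708494e-01,  4.89638325e-04]), 'contact_force': array([-0.45646457,  0.16288641, -0.06245481]), 'moment': array([-0.01880834, -0.05239058,  0.02774319]), 'gripper_force': 0.0, 'grip_width': 0.08517012811726275}
```

View pics/scene0.png

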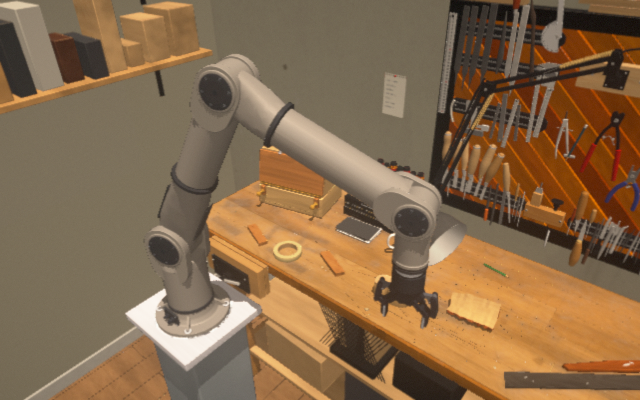

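View pics/top0.png

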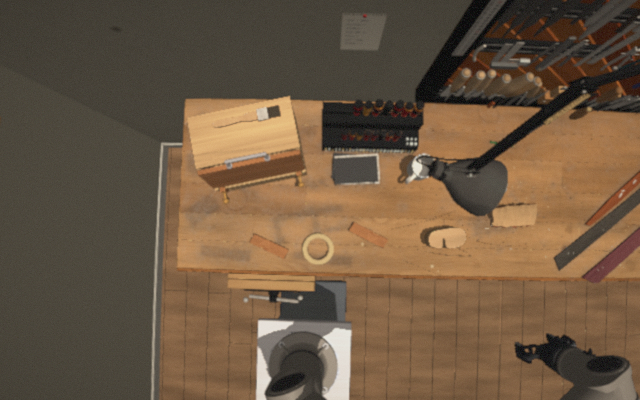

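Scene view: chest at about (295,180), knobs at (262,203) and (313,212), and strips at (257,234) and (332,262). Top view: chest at (245,145), knobs near (226,197) and (300,183), two strips at (268,245) and (367,234), and the tape at (318,248). The strip on the right is the far one. Next I'll enlarge the key areas.

```bash
cat >> h.py <<'E'
def foc(f): return 200/np.tan(np.radians(f['vertical_fov'])/2)
def K(f): return np.array([[foc(f),0,f['cx']],[0,foc(f),f['cy']],[0,0,1.]])
def at_z(f,uv,z):
    uv=np.atleast_2d(np.array(uv,float))
    n=cv2.undistortPoints(uv[:,None],K(f),np.array([f['k1'],0,0,0.])).reshape(-1,2)
    d=R.from_rotvec(f['attitude']).apply(np.c_[n[:,0],-n[:,1],-np.ones(len(n))])
    o=np.array(f['origin']); z=np.broadcast_to(z,len(n))
    return o+d*((z-o[2])/d[:,2])[:,None]
def proj(f,P):
    c=R.from_rotvec(f['attitude']).inv().apply(np.atleast_2d(P)-f['origin'])
    x=c[:,0]/-c[:,2]; y=-c[:,1]/-c[:,2]; s=1+f['k1']*(x*x+y*y)
    return np.c_[foc(f)*x*s+f['cx'],foc(f)*y*s+f['cy']]
E
python3 - <<'E'
from h import *
a=cv2.imread('pics/top0.png')[90:210,180:320]; b=cv2.imread('pics/top0.png')[210:270,240:400]; c=cv2.imread('pics/scene0.png')[135:225,245:345]
a=cv2.resize(a,None,fx=3,fy=3,interpolation=3);b=cv2.resize(b,None,fx=4,fy=4,interpolation=3);c=cv2.resize(c,None,fx=3.6,fy=3.6,interpolation=3)
out=np.zeros((600,800,3),np.uint8); out[:360,:420]=a; out[360:600,:640]=b; out[:324,430:790]=c
cv2.imwrite('pics/comp.png',out)
E
```

```text
(no output)
```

View pics/comp.png

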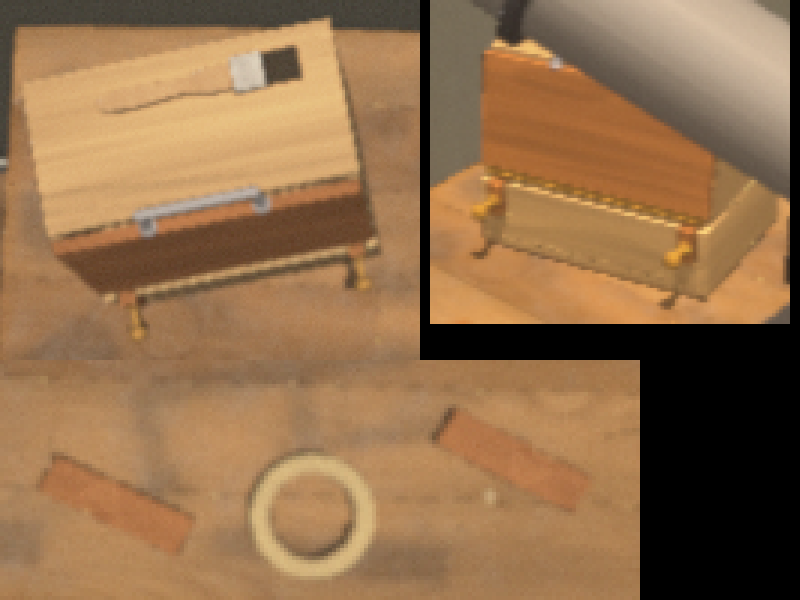

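Run:
```python
from h import *
import pickle
f=pickle.load(open('top0.pkl','rb'));s=pickle.load(open('scene0.pkl','rb'))
A=lambda l:[(180+x/3,90+y/3) for x,y in l]; B=lambda l:[(240+x/4,210+(y-360)/4) for x,y in l]
C=lambda l:[(245+(x-430)/3.6,135+y/3.6) for x,y in l]
np.set_printoptions(precision=4,suppress=True)
kn=at_z(f,A([(138,330),(363,283)]),.071); print('knobs',kn, 'd',np.linalg.norm(kn[0]-kn[1]))
print('knobs scene',at_z(s,C([(485,209),(678,257)]),.071))
h=at_z(f,A([(147,215),(262,193)]),.273); print('handle ends',h,np.linalg.norm(h[0]-h[1]))
tb=at_z(f,A([(55,240),(360,178),(330,18),(22,85)]),.244); print('top',tb,[np.linalg.norm(tb[i]-tb[i-1]) for i in range(4)])
sc=at_z(f,B([(455,407),(592,478),(575,510),(435,438)]),.017); print('strip',sc,sc.mean(0),[np.linalg.norm(sc[i]-sc[i-1]) for i in range(4)])
print('tape',at_z(f,B([(313,514)]),.019))
# chest fit from board corners + handle
yl=(tb[0]-tb[1])+(tb[3]-tb[2]); yl[2]=0; yl/=np.linalg.norm(yl); x=np.cross(yl,[0,0,1])
M=tb.mean(0); O=M-x*.118; O[2]=0
print('chest O',O,'yaw',np.arctan2(x[1],x[0]))
hm=h.mean(0); print('handle in chest',(hm-O)@x,(hm-O)@yl,'yaw h',np.arctan2(*( -(h[0]-h[1])[[0]], (h[0]-h[1])[1])))
for k in kn: print('knob chest',(k-O)@x,(k-O)@yl)
```

```text
knobs [[0.5518 0.2633 0.071 ]
 [0.6094 0.0187 0.071 ]] d 0.25132993496789036
knobs scene [[0.5579 0.2599 0.071 ]
 [0.6189 0.0152 0.071 ]]
handle ends [[0.6469 0.2045 0.273 ]
 [0.6696 0.099  0.273 ]] 0.10794814724223
top [[0.6258 0.2997 0.244 ]
 [0.6911 0.0118 0.244 ]
 [0.845  0.0455 0.244 ]
 [0.7751 0.3403 0.244 ]] [np.float64(0.15471243913350793), np.float64(0.29520149466518836), np.float64(0.15749316537544594), np.float64(0.30296450771724687)]
strip [[ 0.4927 -0.1594  0.017 ]
 [ 0.436  -0.2763  0.017 ]
 [ 0.4087 -0.2625  0.017 ]
 [ 0.4661 -0.1432  0.017 ]] [ 0.4509 -0.2103  0.017 ] [np.float64(0.03114118545278649), np.float64(0.12991178869776943), np.float64(0.03052631515722925), np.float64(0.132417483878076)]
tape [[ 0.3995 -0.0421  0.019 ]]
chest O [0.6193 0.1476 0.    ] yaw 0.22814864292456805
handle in chest 0.03888136373331238 -0.004842087462893856 yaw h [0.2115]
knob chest -0.03961834495741827 0.12797492675190414
knob chest -0.03876192137814998 -0.12335354905140963
```

```bash
cat >> h.py <<'E'
np.set_printoptions(precision=3,suppress=True)
C=.226; O=np.array([.6193,.1476,0]); Rc=R.from_euler('z',C)
W=lambda p: O+Rc.apply(p)                      # chest -> world
def tool(tilt=0,yaw=0): # tilt: tip away from robot (deg); yaw about world z added (rad)
    return R.from_euler('z',C+yaw)*R.from_euler('x',180,degrees=True)*R.from_euler('y',tilt,degrees=True)
def plan(wps,start=None):
    """prints per call (relative to the waypoint before) shift/turn in shares"""
    if start is None:
        o=telemetry.get_obs(); start=(o['tcp_pos'],R.from_rotvec(o['orientation']))
    p,r=start
    for q,s in wps:
        d=r.inv().apply(np.array(q)-p); t=(r.inv()*s).as_rotvec()
        print('shift',d/.25,'turn',t/np.pi,'min rows %.1f'%max(np.linalg.norm(d)/.0625,np.degrees(np.linalg.norm(t))/10.7))
        p,r=np.array(q),s
def st():
    o=telemetry.get_obs(); c=Rc.inv().apply(o['tcp_pos']-O)
    print('t %.2f'%o['clock'],'tcp',o['tcp_pos'],'chest',c,'rv',o['orientation'],'F',o['contact_force'],'w %.4f'%o['grip_width'],'g',o['gripper_force'],'q',o['joints'])
E
python3 - <<'E'
from h import *
r0=R.from_rotvec(telemetry.get_obs()['orientation']); T=tool(25)
k=np.array([.612,.0167,.071]); hv=k+T.apply([0,0,-.126])
plan([((.32,-.48,.28),r0),((.45,-.28,.28),r0),((.5,-.08,.28),r0),(hv,T)]); print(hv)
E
```

```text
shift [ 0.748 -0.515 -0.098] turn [0. 0. 0.] min rows 3.7
shift [ 0.707 -0.641  0.001] turn [0. 0. 0.] min rows 3.8
shift [ 0.397 -0.723  0.001] turn [0. 0. 0.] min rows 3.3
shift [ 0.319 -0.266  0.38 ] turn [-0.003  0.139  0.01 ] min rows 2.3
[0.56  0.005 0.185]
```

Call:
{"op": "apply_moves", "data": {
  "rows": [
    [[0.25, -0.17, -0.05], [0, 0, 0]],
    [[0.5, -0.34, -0.1], [0, 0, 0]],
    [[0.75, -0.515, -0.1], [0, 0, 0]],
    [[0.75, -0.515, -0.1], [0, 0, 0]],
    [[0.75, -0.515, -0.1], [0, 0, 0]]
  ],
  "jaw": 1,
  "newtons": 40
}}

```text
clock: 0.72
tcp_pos: [0.3239, -0.4771, 0.2813]
orientation: [-3.113, -0.415, -0.002]
contact_force: [0.1, -0.8, 0.5]
grip_width: 0.0856
gripper_force: 0.0
```

Call:
{"op": "apply_moves", "data": {
  "rows": [
    [[0.24, -0.21, 0], [0, 0, 0]],
    [[0.47, -0.43, 0], [0, 0, 0]],
    [[0.71, -0.64, 0], [0, 0, 0]],
    [[0.71, -0.64, 0], [0, 0, 0]],
    [[0.71, -0.64, 0], [0, 0, 0]]
  ]
}}

```text
clock: 1.35
tcp_pos: [0.4535, -0.2772, 0.2812]
orientation: [-3.113, -0.414, -0.001]
contact_force: [-0.1, -0.2, 0.1]
grip_width: 0.0849
gripper_force: 0.0
```

Call:
{"op": "apply_moves", "data": {
  "rows": [
    [[0.14, -0.24, 0], [0, 0, 0]],
    [[0.27, -0.48, 0], [0, 0, 0]],
    [[0.4, -0.72, 0], [0, 0, 0]],
    [[0.4, -0.72, 0], [0, 0, 0]],
    [[0.4, -0.72, 0], [0, 0, 0]]
  ]
}}

```text
clock: 1.98
tcp_pos: [0.5023, -0.0813, 0.281]
orientation: [3.115, 0.405, -0.001]
contact_force: [-0.5, -1.1, -0.6]
grip_width: 0.0855
gripper_force: 0.0
```

Call:
{"op": "apply_moves", "data": {
  "rows": [
    [[0.16, -0.13, 0.19], [0, 0.05, 0]],
    [[0.32, -0.266, 0.38], [-0.003, 0.1, 0.01]],
    [[0.32, -0.266, 0.38], [-0.003, 0.139, 0.01]],
    [[0.32, -0.266, 0.38], [-0.003, 0.139, 0.01]],
    [[0.32, -0.266, 0.38], [-0.003, 0.139, 0.01]]
  ]
}}

```text
clock: 2.6
tcp_pos: [0.5636, 0.0012, 0.1872]
orientation: [-3.006, -0.336, -0.666]
contact_force: [0.5, 0.4, 0.3]
grip_width: 0.0856
gripper_force: 0.0
```

Run:
```python
from h import *
import pickle
st(); f=cam('wrist','w1.png'); pickle.dump(f,open('w1.pkl','wb')); print(f['origin'],f['k1'],f['vertical_fov'])
for a,y in (('R',-.126),('L',.126)): print(a,proj(f,W([-.037,y,.071])))
```

```text
t 2.60 tcp [0.564 0.001 0.187] chest [-0.087 -0.13   0.187] rv [-3.006 -0.336 -0.666] F [0.51  0.44  0.279] w 0.0856 g 0.0 q [ 0.231  0.249 -0.355  2.17   0.119  0.306 -1.548]
[0.578 0.005 0.324] -0.013390944181350934 65.36510203712143
R [[316.061 203.375]]
L [[ 11.352 204.276]]
```

View pics/w1.png

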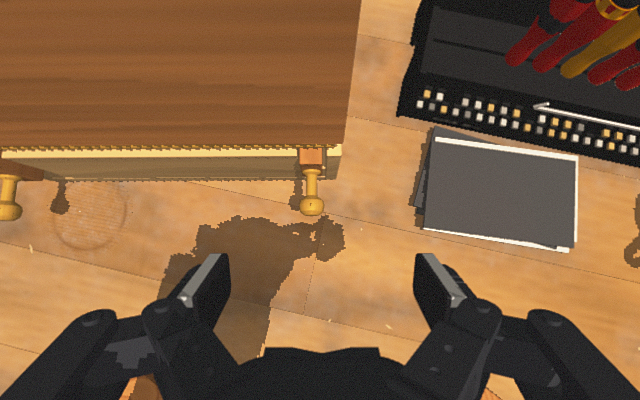

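The right knob head is at (312,204) and the left at (8,206), about 4 px from where I predicted. q6 is close to its lower limit, so I'll reduce the tilt to 12°.

Run:
```python
from h import *
import pickle
f=pickle.load(open('w1.pkl','rb'))
k=at_z(f,[(312,204),(8,206)],.071); print(k,Rc.inv().apply(k-O))
T=tool(12); g=k[0]+T.apply([0,0,-.009])
plan([(k[0]+T.apply([0,0,-.1]),T),(g,T),(g-Rc.apply([.05,0,0]),T),(g-Rc.apply([.115,0,0]),T)])
```

```text
[[0.61  0.02  0.071]
 [0.553 0.264 0.071]] [[-0.038 -0.123  0.071]
 [-0.038  0.129  0.071]]
shift [ 0.07  -0.029  0.116] turn [ 0.002 -0.073 -0.001] min rows 1.2
shift [-0.    -0.     0.364] turn [0. 0. 0.] min rows 1.5
shift [-0.196 -0.    -0.042] turn [0. 0. 0.] min rows 0.8
shift [-0.254  0.    -0.054] turn [0. 0. 0.] min rows 1.0
```

Call:
{"op": "apply_moves", "data": {
  "rows": [
    [[0.07, -0.03, 0.116], [0.002, -0.073, 0]],
    [[0.07, -0.03, 0.116], [0.002, -0.073, 0]],
    [[0.07, -0.03, 0.116], [0.002, -0.073, 0]]
  ]
}}

```text
clock: 3.02
tcp_pos: [0.5904, 0.0169, 0.1685]
orientation: [-3.078, -0.35, -0.323]
contact_force: [0.1, 0.1, -0.3]
grip_width: 0.0855
gripper_force: 0.0
```

Call:
{"op": "apply_moves", "data": {
  "rows": [
    [[0, 0, 0.12], [0, 0, 0]],
    [[0, 0, 0.24], [0, 0, 0]],
    [[0, 0, 0.364], [0, 0, 0]],
    [[0, 0, 0.364], [0, 0, 0]]
  ]
}}

```text
clock: 3.52
tcp_pos: [0.6052, 0.0208, 0.0771]
orientation: [-3.079, -0.349, -0.315]
contact_force: [-0.7, -0.2, 1.1]
grip_width: 0.085
gripper_force: 0.0
```

Call:
{"op": "apply_moves", "data": {
  "rows": [
    [[0, 0, 0], [0, 0, 0]],
    [[0, 0, 0], [0, 0, 0]],
    [[0, 0, 0], [0, 0, 0]],
    [[0, 0, 0], [0, 0, 0]],
    [[0, 0, 0], [0, 0, 0]],
    [[0, 0, 0], [0, 0, 0]]
  ],
  "jaw": -1,
  "newtons": 40
}}

```text
clock: 4.28
tcp_pos: [0.6077, 0.0195, 0.0796]
orientation: [-3.081, -0.348, -0.323]
contact_force: [-0.4, -5.2, 6.2]
grip_width: 0.0181
gripper_force: 38.8
```

```bash
python3 -c "
from h import *
st()"
```

```text
t 4.28 tcp [0.608 0.02  0.08 ] chest [-0.04  -0.122  0.08 ] rv [-3.081 -0.348 -0.323] F [-0.438 -5.205  6.212] w 0.0181 g 38.838656895791814 q [ 0.066  0.527 -0.24   1.989  0.234  0.44  -1.678]
```

Call:
{"op": "apply_moves", "data": {
  "rows": [
    [[-0.08, 0, -0.017], [0, 0, 0]],
    [[-0.16, 0, -0.034], [0, 0, 0]],
    [[-0.24, 0, -0.051], [0, 0, 0]],
    [[-0.32, 0, -0.068], [0, 0, 0]],
    [[-0.38, 0, -0.08], [0, 0, 0]],
    [[-0.38, 0, -0.08], [0, 0, 0]]
  ]
}}

```text
clock: 5.03
tcp_pos: [0.5123, -0.0026, 0.0795]
orientation: [-3.081, -0.347, -0.323]
contact_force: [-0.0, -7.4, 5.6]
grip_width: 0.0178
gripper_force: 40.9
```

```bash
python3 -c "
from h import *
st()"
```

```text
t 5.03 tcp [ 0.512 -0.003  0.08 ] chest [-0.138 -0.122  0.08 ] rv [-3.081 -0.347 -0.323] F [-0.032 -7.402  5.622] w 0.0178 g 40.879170302068815 q [ 0.112  0.415 -0.252  2.205  0.233  0.334 -1.668]
```

Call:
{"op": "apply_moves", "data": {
  "rows": [
    [[-0.02, 0, -0.004], [0, 0, 0]],
    [[-0.035, 0, -0.0075], [0, 0, 0]],
    [[-0.05, 0, -0.0105], [0, 0, 0]],
    [[-0.055, 0, -0.012], [0, 0, 0]]
  ]
}}

```text
clock: 5.52
tcp_pos: [0.5044, -0.0043, 0.0801]
orientation: [-3.077, -0.347, -0.338]
contact_force: [24.7, -4.1, -25.7]
grip_width: 0.0178
gripper_force: 39.8
```

```bash
python3 -c "
from h import *
st()"
```

```text
t 5.53 tcp [ 0.504 -0.004  0.08 ] chest [-0.146 -0.122  0.08 ] rv [-3.077 -0.347 -0.338] F [ 24.668  -4.08  -25.747] w 0.0178 g 39.75790034397505 q [ 0.119  0.403 -0.255  2.228  0.233  0.312 -1.665]
```

Run:
```python
from h import *
T=tool(12); k=W([-.038,.129,.071])
plan([(k+T.apply([0,0,-.1]),T),(k+T.apply([0,0,-.009]),T)],start=(W([-.145,-.122,.08])+T.apply([0,0,-.07]),T))
```

```text
shift [ 0.411 -1.004  0.004] turn [0. 0. 0.] min rows 4.3
shift [-0.    -0.     0.364] turn [0. 0. 0.] min rows 1.5
```

Call:
{"op": "apply_moves", "data": {
  "rows": [
    [[0.02, 0, 0.004], [0, 0, 0]],
    [[0.02, 0, 0.004], [0, 0, 0]],
    [[0.02, 0, 0.004], [0, 0, 0]],
    [[0.02, 0, 0.004], [0, 0, 0]]
  ],
  "jaw": 1
}}

```text
clock: 6.02
tcp_pos: [0.5029, -0.0019, 0.0785]
orientation: [-3.078, -0.351, -0.319]
contact_force: [0.1, 0.2, -0.5]
grip_width: 0.0852
gripper_force: 0.0
```

Call:
{"op": "apply_moves", "data": {
  "rows": [
    [[0, 0, -0.1], [0, 0, 0]],
    [[0, 0, -0.2], [0, 0, 0]],
    [[0, 0, -0.28], [0, 0, 0]],
    [[0, 0, -0.28], [0, 0, 0]]
  ]
}}

```text
clock: 6.52
tcp_pos: [0.4898, -0.0056, 0.1483]
orientation: [-3.078, -0.35, -0.324]
contact_force: [0.1, 0.2, -0.9]
grip_width: 0.0853
gripper_force: 0.0
```

Run:
```python
from h import *
st()
T=tool(12); k=W([-.038,.129,.071])
plan([(k+T.apply([0,0,-.1]),T),(k+T.apply([0,0,-.009]),T)])
```

```text
t 6.53 tcp [ 0.49  -0.006  0.148] chest [-0.161 -0.12   0.148] rv [-3.078 -0.35  -0.324] F [ 0.149  0.178 -0.94 ] w 0.0853 g 0.0 q [ 0.209  0.263 -0.347  2.207  0.136  0.482 -1.576]
shift [ 0.416 -0.997  0.007] turn [-0.001 -0.     0.   ] min rows 4.3
shift [-0.    -0.     0.364] turn [0. 0. 0.] min rows 1.5
```

Call:
{"op": "apply_moves", "data": {
  "rows": [
    [[0.08, -0.2, 0], [0, 0, 0]],
    [[0.16, -0.4, 0], [0, 0, 0]],
    [[0.25, -0.6, 0], [0, 0, 0]],
    [[0.33, -0.8, 0], [0, 0, 0]],
    [[0.416, -1.0, 0.007], [0, 0, 0]],
    [[0.416, -1.0, 0.007], [0, 0, 0]],
    [[0.416, -1.0, 0.007], [0, 0, 0]]
  ]
}}

```text
clock: 7.4
tcp_pos: [0.5318, 0.2604, 0.1662]
orientation: [-3.08, -0.352, -0.317]
contact_force: [-0.3, -0.6, -0.1]
grip_width: 0.0854
gripper_force: 0.0
```

Call:
{"op": "apply_moves", "data": {
  "rows": [
    [[0, 0, 0.12], [0, 0, 0]],
    [[0, 0, 0.24], [0, 0, 0]],
    [[0, 0, 0.35], [0, 0, 0]],
    [[0, 0, 0.35], [0, 0, 0]]
  ]
}}

```text
clock: 7.9
tcp_pos: [0.5488, 0.2624, 0.0795]
orientation: [-3.082, -0.348, -0.313]
contact_force: [0.9, -0.8, -0.3]
grip_width: 0.0853
gripper_force: 0.0
```

Call:
{"op": "apply_moves", "data": {
  "rows": [
    [[0, 0, 0], [0, 0, 0]],
    [[0, 0, 0], [0, 0, 0]],
    [[0, 0, 0], [0, 0, 0]],
    [[0, 0, 0], [0, 0, 0]],
    [[0, 0, 0], [0, 0, 0]],
    [[0, 0, 0], [0, 0, 0]]
  ],
  "jaw": -1,
  "newtons": 40
}}

```text
clock: 8.65
tcp_pos: [0.5506, 0.2649, 0.0829]
orientation: [-3.079, -0.35, -0.322]
contact_force: [-1.8, -2.4, 5.7]
grip_width: 0.0181
gripper_force: 38.9
```

```bash
python3 -c "
from h import *
st()"
```

```text
t 8.65 tcp [0.551 0.265 0.083] chest [-0.041  0.13   0.083] rv [-3.079 -0.35  -0.322] F [-1.845 -2.426  5.68 ] w 0.0181 g 38.94532862279448 q [-0.391  0.526 -0.246  1.98   0.424  0.488 -2.298]
```

Call:
{"op": "apply_moves", "data": {
  "rows": [
    [[-0.08, 0, -0.017], [0, 0, 0]],
    [[-0.16, 0, -0.034], [0, 0, 0]],
    [[-0.24, 0, -0.051], [0, 0, 0]],
    [[-0.32, 0, -0.068], [0, 0, 0]],
    [[-0.38, 0, -0.08], [0, 0, 0]],
    [[-0.38, 0, -0.08], [0, 0, 0]]
  ]
}}

```text
clock: 9.4
tcp_pos: [0.455, 0.2428, 0.0828]
orientation: [-3.079, -0.351, -0.321]
contact_force: [-0.3, -4.3, 9.1]
grip_width: 0.0177
gripper_force: 41.0
```

Call:
{"op": "apply_moves", "data": {
  "rows": [
    [[-0.015, 0, -0.003], [0, 0, 0]],
    [[-0.025, 0, -0.005], [0, 0, 0]],
    [[-0.035, 0, -0.007], [0, 0, 0]],
    [[-0.035, 0, -0.007], [0, 0, 0]]
  ]
}}

```text
clock: 9.9
tcp_pos: [0.4504, 0.2417, 0.0831]
orientation: [-3.076, -0.347, -0.328]
contact_force: [13.8, -1.0, -6.4]
grip_width: 0.0178
gripper_force: 40.1
```

```bash
python3 -c "
from h import *
st()"
```

```text
t 9.90 tcp [0.45  0.242 0.083] chest [-0.144  0.13   0.083] rv [-3.076 -0.347 -0.328] F [13.849 -1.044 -6.402] w 0.0178 g 40.09835670571192 q [-0.49   0.402 -0.207  2.211  0.471  0.378 -2.445]
```

Call:
{"op": "apply_moves", "data": {
  "rows": [
    [[0.01, 0, 0.002], [0, 0, 0]],
    [[0.01, 0, 0.002], [0, 0, 0]],
    [[0.01, 0, 0.002], [0, 0, 0]],
    [[0.01, 0, 0.002], [0, 0, 0]]
  ],
  "jaw": 1
}}

```text
clock: 10.4
tcp_pos: [0.4487, 0.2422, 0.0818]
orientation: [-3.078, -0.352, -0.319]
contact_force: [-0.8, 1.0, 0.2]
grip_width: 0.0856
gripper_force: 0.0
```

Call:
{"op": "apply_moves", "data": {
  "rows": [
    [[0, 0, -0.1], [0, 0, 0]],
    [[0, 0, -0.25], [0, 0, 0]],
    [[0, 0, -0.4], [0, 0, 0]],
    [[0, 0, -0.4], [0, 0, 0]]
  ]
}}

```text
clock: 10.9
tcp_pos: [0.43, 0.238, 0.1824]
orientation: [-3.075, -0.35, -0.327]
contact_force: [0.2, -0.5, 0.0]
grip_width: 0.0852
gripper_force: 0.0
```

Run:
```python
from h import *
st()
plan([(W([-.12,.05,.36]),tool(0,np.pi/4)),(W([.035,.003,.37]),tool(0,np.pi/2))])
```

```text
t 10.90 tcp [0.43  0.238 0.182] chest [-0.164  0.131  0.182] rv [-3.075 -0.35  -0.327] F [ 0.181 -0.526  0.029] w 0.0852 g 0.0 q [-0.382  0.205 -0.339  2.176  0.288  0.599 -2.276]
shift [ 0.323  0.319 -0.659] turn [ 0.025 -0.065 -0.249] min rows 4.3
shift [ 0.305  0.571 -0.04 ] turn [ 0.    0.   -0.25] min rows 4.2
```

Call:
{"op": "apply_moves", "data": {
  "rows": [
    [[0.05, 0.05, -0.2], [0.005, -0.015, -0.05]],
    [[0.15, 0.15, -0.4], [0.01, -0.03, -0.11]],
    [[0.25, 0.25, -0.55], [0.018, -0.047, -0.17]],
    [[0.323, 0.319, -0.66], [0.025, -0.065, -0.22]],
    [[0.323, 0.319, -0.66], [0.025, -0.065, -0.25]],
    [[0.323, 0.319, -0.66], [0.025, -0.065, -0.25]],
    [[0.323, 0.319, -0.66], [0.025, -0.065, -0.25]]
  ]
}}

```text
clock: 11.78
tcp_pos: [0.4904, 0.1689, 0.3563]
orientation: [2.747, 1.524, -0.012]
contact_force: [-0.9, 0.7, -0.1]
grip_width: 0.0857
gripper_force: 0.0
```

Call:
{"op": "apply_moves", "data": {
  "rows": [
    [[0.07, 0.13, -0.01], [0, 0, -0.055]],
    [[0.14, 0.26, -0.02], [0, 0, -0.11]],
    [[0.21, 0.4, -0.03], [0, 0, -0.165]],
    [[0.28, 0.52, -0.04], [0, 0, -0.22]],
    [[0.305, 0.57, -0.04], [0, 0, -0.25]],
    [[0.305, 0.57, -0.04], [0, 0, -0.25]],
    [[0.305, 0.57, -0.04], [0, 0, -0.25]]
  ],
  "jaw": 0
}}

```text
clock: 12.65
tcp_pos: [0.6515, 0.159, 0.3664]
orientation: [-1.953, -2.458, 0.01]
contact_force: [-0.6, 0.4, -0.2]
grip_width: 0.0429
gripper_force: 0.0
```

Run:
```python
from h import *
import pickle
st(); f=cam('wrist','w2.png'); pickle.dump(f,open('w2.pkl','wb'))
print(proj(f,[W([.0369,y,.273]) for y in (-.055,0,.055)]))
```

```text
t 12.65 tcp [0.651 0.159 0.366] chest [0.034 0.004 0.366] rv [-1.953 -2.458  0.01 ] F [-0.61   0.388 -0.218] w 0.0429 g 0.0 q [-0.026  0.439 -0.449  1.395  0.191  1.357 -0.252]
[[327.204 286.595]
 [327.802 219.333]
 [328.482 141.792]]
```

View pics/w2.png

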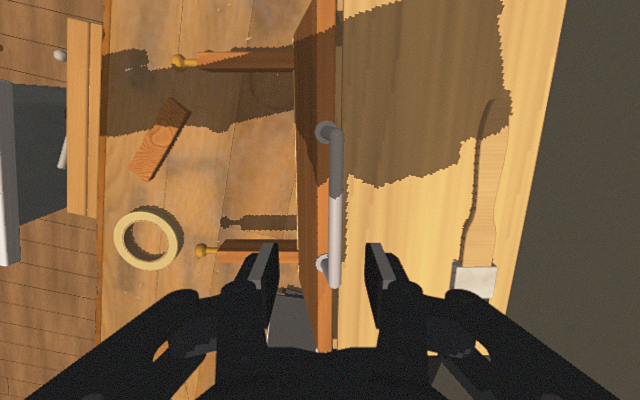

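The wrist view shows the handle bar from (336,130) to (336,283), 8 px right of prediction. The knobs are at (179,61) and (202,250), both pulled out.

Run:
```python
from h import *
import pickle
f=pickle.load(open('w2.pkl','rb'))
P=at_z(f,[(336,130),(336,283),(178,61),(201,250)],[.273,.273,.071,.071])
print(Rc.inv().apply(P-O))
f=pickle.load(open('top0.pkl','rb'))
# hinge/board check with the refined guesses
print(Rc.inv().apply(at_z(cam('top','t2.png'),[(0,0)],.07)-O)[0,:0])
```

```text
[[ 0.042  0.063  0.273]
 [ 0.044 -0.052  0.273]
 [-0.145  0.132  0.071]
 [-0.144 -0.122  0.071]]
[]
```

```bash
sed -i 's/^C=.226; O=np.array(\[.6193,.1476,0\]).*/C=.226; Rc=R.from_euler("z",C); O=np.array([.6193,.1476,0])+Rc.apply([.003,.005,0])/' h.py
python3 - <<'E'
from h import *
st(); plan([(W([.038,0,.281]),tool(0,np.pi/2))])
E
```

```text
t 12.75 tcp [0.652 0.159 0.367] chest [ 0.031 -0.001  0.367] rv [-1.952 -2.459  0.009] F [-0.175  1.383  0.639] w 0.0433 g 0.0 q [-0.026  0.438 -0.449  1.395  0.191  1.358 -0.251]
shift [0.005 0.03  0.344] turn [-0.002  0.001  0.001] min rows 1.4
```

Call:
{"op": "apply_moves", "data": {
  "rows": [
    [[0.005, 0.03, 0.05], [0, 0, 0]],
    [[0.005, 0.03, 0.15], [0, 0, 0]],
    [[0.005, 0.03, 0.25], [0, 0, 0]],
    [[0.005, 0.03, 0.344], [0, 0, 0]],
    [[0.005, 0.03, 0.344], [0, 0, 0]]
  ]
}}

```text
clock: 13.38
tcp_pos: [0.6578, 0.1607, 0.278]
orientation: [-1.95, -2.458, 0.015]
contact_force: [-0.3, 0.3, 0.0]
grip_width: 0.0427
gripper_force: 0.0
```

Call:
{"op": "apply_moves", "data": {
  "rows": [
    [[0, 0, 0], [0, 0, 0]],
    [[0, 0, 0], [0, 0, 0]],
    [[0, 0, 0], [0, 0, 0]],
    [[0, 0, 0], [0, 0, 0]],
    [[0, 0, 0], [0, 0, 0]]
  ],
  "jaw": -1,
  "newtons": 25
}}

```text
clock: 14.0
tcp_pos: [0.6598, 0.1616, 0.2821]
orientation: [-1.952, -2.461, 0.005]
contact_force: [1.0, 0.7, 5.9]
grip_width: 0.0088
gripper_force: 25.0
```

Run:
```python
from h import *
st()
o=telemetry.get_obs(); c=Rc.inv().apply(o['tcp_pos']-O)
print('phi now',np.arcsin(-c[0]/.177), 'zoff',c[2]-.1-np.sqrt(.177**2-c[0]**2))
z0=.177*np.cos(.21)
for th in np.arange(0,1.79,.1):
    p=th-.21; print('%.2f'%th, 'y %.3f z %.3f'%((-.177*np.sin(p)-c[0])/.25, (z0-.177*np.cos(p))/.25))
p=np.pi/2;print((-.177-c[0])/.25,z0/.25)
```

```text
t 14.00 tcp [0.66  0.162 0.282] chest [ 0.04  -0.     0.282] rv [-1.952 -2.461  0.005] F [0.969 0.747 5.85 ] w 0.0088 g 25.01288115978241 q [-0.031  0.503 -0.44   1.488  0.223  1.204 -0.275]
phi now -0.22571769239023448 zoff 0.009545324496222723
0.00 y -0.011 z 0.000
0.10 y -0.081 z -0.011
0.20 y -0.151 z -0.016
0.30 y -0.222 z -0.013
0.40 y -0.292 z -0.003
0.50 y -0.361 z 0.014
0.60 y -0.428 z 0.038
0.70 y -0.492 z 0.068
0.80 y -0.552 z 0.104
0.90 y -0.609 z 0.146
1.00 y -0.661 z 0.194
1.10 y -0.709 z 0.247
1.20 y -0.750 z 0.304
1.30 y -0.786 z 0.365
1.40 y -0.816 z 0.429
1.50 y -0.839 z 0.496
1.60 y -0.855 z 0.565
1.70 y -0.864 z 0.635
-0.8664545821031133 0.6924458876246969
```

Call:
{"op": "apply_moves", "data": {
  "rows": [
    [[0, -0.07, -0.011], [0, 0, 0]],
    [[0, -0.14, -0.016], [0, 0, 0]],
    [[0, -0.212, -0.013], [0, 0, 0]],
    [[0, -0.282, -0.003], [0, 0, 0]],
    [[0, -0.351, 0.014], [0, 0, 0]],
    [[0, -0.418, 0.038], [0, 0, 0]],
    [[0, -0.418, 0.038], [0, 0, 0]]
  ]
}}

```text
clock: 14.88
tcp_pos: [0.5558, 0.1373, 0.2715]
orientation: [-1.95, -2.46, 0.012]
contact_force: [-2.2, 0.5, 3.0]
grip_width: 0.0086
gripper_force: 25.1
```

Run:
```python
from h import *
st()
import pickle
f=cam('wrist','w3.png'); pickle.dump(f,open('w3.pkl','wb'))
```

```text
t 14.88 tcp [0.556 0.137 0.272] chest [-0.067 -0.001  0.272] rv [-1.95  -2.46   0.012] F [-2.244  0.476  3.043] w 0.0086 g 25.13260155916214 q [ 0.027  0.338 -0.475  1.758  0.172  1.095 -0.275]
```

View pics/w3.png

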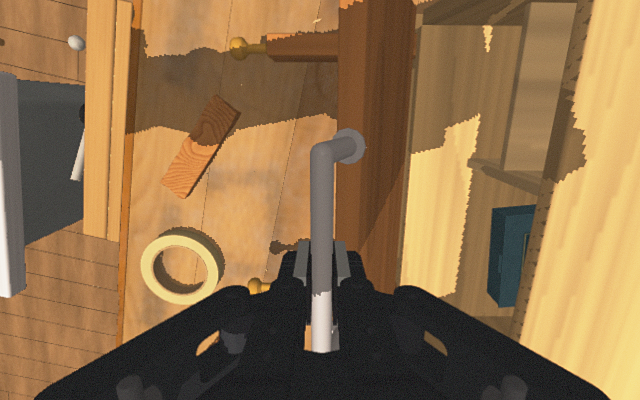

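The bar is held between the fingers and the flap is following, so I'll continue along the arc.

Call:
{"op": "apply_moves", "data": {
  "rows": [
    [[0, -0.064, 0.03], [0, 0, 0]],
    [[0, -0.124, 0.066], [0, 0, 0]],
    [[0, -0.181, 0.108], [0, 0, 0]],
    [[0, -0.233, 0.156], [0, 0, 0]],
    [[0, -0.281, 0.209], [0, 0, 0]],
    [[0, -0.322, 0.266], [0, 0, 0]],
    [[0, -0.358, 0.327], [0, 0, 0]],
    [[0, -0.388, 0.391], [0, 0, 0]],
    [[0, -0.388, 0.391], [0, 0, 0]]
  ]
}}

```text
clock: 16.05
tcp_pos: [0.4632, 0.1157, 0.1738]
orientation: [-1.95, -2.461, 0.006]
contact_force: [3.4, 2.8, -2.7]
grip_width: 0.009
gripper_force: 24.7
```

Run:
```python
from h import *
st()
```

```text
t 16.05 tcp [0.463 0.116 0.174] chest [-0.162 -0.001  0.174] rv [-1.95  -2.461  0.006] F [ 3.412  2.8   -2.739] w 0.0090 g 24.723878502845764 q [ 0.04   0.302 -0.484  2.068  0.191  0.819 -0.327]
```

Call:
{"op": "apply_moves", "data": {
  "rows": [
    [[0, -0.012, 0.034], [0, 0, 0]],
    [[0, -0.023, 0.067], [0, 0, 0]],
    [[0, -0.032, 0.102], [0, 0, 0]],
    [[0, -0.039, 0.136], [0, 0, 0]],
    [[0, -0.045, 0.171], [0, 0, 0]],
    [[0, -0.048, 0.206], [0, 0, 0]],
    [[0, -0.05, 0.235], [0, 0, 0]],
    [[0, -0.05, 0.25], [0, 0, 0]],
    [[0, -0.05, 0.258], [0, 0, 0]],
    [[0, -0.05, 0.258], [0, 0, 0]]
  ]
}}

```text
clock: 17.3
tcp_pos: [0.452, 0.113, 0.1119]
orientation: [1.951, 2.461, -0.003]
contact_force: [-1.1, 1.4, 17.3]
grip_width: 0.0089
gripper_force: 26.1
```

Run:
```python
from h import *
st()
```

```text
t 17.30 tcp [0.452 0.113 0.112] chest [-0.174 -0.001  0.112] rv [ 1.951  2.461 -0.003] F [-1.129  1.398 17.301] w 0.0089 g 26.105553209781647 q [ 0.002  0.383 -0.451  2.141  0.268  0.671 -0.403]
```

Call:
{"op": "apply_moves", "data": {
  "rows": [
    [[0, 0, -0.008], [0, 0, 0]],
    [[0, 0, -0.008], [0, 0, 0]],
    [[0, 0, -0.008], [0, 0, 0]],
    [[0, 0, -0.008], [0, 0, 0]]
  ],
  "jaw": -0.45
}}

```text
clock: 17.8
tcp_pos: [0.4495, 0.1116, 0.1119]
orientation: [-1.951, -2.46, 0.01]
contact_force: [0.2, 0.9, 0.9]
grip_width: 0.0238
gripper_force: 0.0
```

Run:
```python
from h import *
st()
s=np.array([.4509,-.2103,0])
e=np.array([.0567,.1169]); yaw=np.arctan2(e[1],e[0])-np.pi/2; print('strip yaw',yaw)
o=telemetry.get_obs(); p,r=o['tcp_pos'],R.from_rotvec(o['orientation'])
# grasp: tool y along strip x(yaw) ; tool() yaw such that tool y=+-strip x
T=tool(0,yaw-C+np.pi/2)
print('turn needed',np.degrees((r.inv()*T).magnitude()))
up=p+[0,0,.12]
plan([(up,r),((.46,-.06,.232),T),((.42,-.2103,.2),T)])
```

```text
t 17.80 tcp [0.45  0.112 0.112] chest [-0.177 -0.002  0.112] rv [-1.951 -2.46   0.01 ] F [0.209 0.927 0.871] w 0.0238 g 0.0 q [ 0.004  0.382 -0.452  2.144  0.265  0.675 -0.4  ]
strip yaw -0.45159999914661997
turn needed 39.034021019248854
shift [-0.001 -0.003 -0.48 ] turn [0. 0. 0.] min rows 1.9
shift [-0.678 -0.115  0.002] turn [-0.002  0.001  0.217] min rows 3.6
shift [-0.611  0.118  0.128] turn [0. 0. 0.] min rows 2.5
```

Call:
{"op": "apply_moves", "data": {
  "rows": [
    [[0, 0, -0.05], [0, 0, 0]],
    [[0, 0, -0.16], [0, 0, 0]],
    [[0, 0, -0.32], [0, 0, 0]],
    [[0, 0, -0.48], [0, 0, 0]],
    [[0, 0, -0.48], [0, 0, 0]]
  ]
}}

```text
clock: 18.42
tcp_pos: [0.4523, 0.1131, 0.2359]
orientation: [1.951, 2.459, -0.001]
contact_force: [-0.3, -0.5, -1.3]
grip_width: 0.0237
gripper_force: 0.0
```

Call:
{"op": "apply_moves", "data": {
  "rows": [
    [[-0.17, -0.03, 0], [0, 0, 0.055]],
    [[-0.34, -0.06, 0], [0, 0, 0.11]],
    [[-0.51, -0.09, 0], [0, 0, 0.165]],
    [[-0.68, -0.115, 0], [0, 0, 0.217]],
    [[-0.68, -0.115, 0], [0, 0, 0.217]],
    [[-0.68, -0.115, 0], [0, 0, 0.217]]
  ],
  "jaw": 1
}}

```text
clock: 19.18
tcp_pos: [0.4608, -0.0591, 0.2325]
orientation: [-2.661, -1.669, 0.01]
contact_force: [0.9, 1.3, 1.3]
grip_width: 0.0859
gripper_force: 0.0
```

Call:
{"op": "apply_moves", "data": {
  "rows": [
    [[-0.2, 0, 0.02], [0, 0, 0]],
    [[-0.4, 0, 0.06], [0, 0, 0]],
    [[-0.6, 0, 0.1], [0, 0, 0]],
    [[-0.8, 0, 0.13], [0, 0, 0]],
    [[-0.8, 0, 0.13], [0, 0, 0]],
    [[-0.8, 0, 0.13], [0, 0, 0]]
  ]
}}

```text
clock: 19.92
tcp_pos: [0.3743, -0.2384, 0.2013]
orientation: [-2.66, -1.67, 0.009]
contact_force: [0.5, 0.6, -0.3]
grip_width: 0.0856
gripper_force: 0.0
```

Run:
```python
from h import *
import pickle
st(); f=cam('wrist','w4.png'); pickle.dump(f,open('w4.pkl','wb'))
print(proj(f,[.4509,-.2103,.017]))
```

```text
t 19.93 tcp [ 0.374 -0.238  0.201] chest [-0.328 -0.326  0.201] rv [-2.66  -1.67   0.009] F [ 0.523  0.634 -0.269] w 0.0856 g 0.0 q [ 0.559  0.175 -0.15   2.132  0.041  0.84  -0.065]
[[383.512 122.201]]
```

View pics/w4.png

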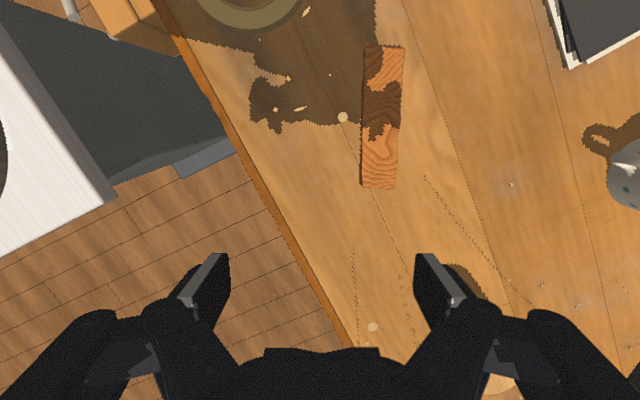

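The strip's corners are at about (365,46), (405,47), (396,188) and (361,186), with its centre near (382,117).

Run:
```python
from h import *
import pickle
f=pickle.load(open('w4.pkl','rb'))
P=at_z(f,[(365,46),(405,47),(396,188),(361,186)],.017); c=P.mean(0)
a=(P[0]+P[1])/2; b=(P[2]+P[3])/2; e=a-b; yaw=np.arctan2(e[1],e[0])-np.pi/2
print(P,'c',c,'len',np.linalg.norm(e),'yaw',yaw,'w',np.linalg.norm(P[0]-P[1]),np.linalg.norm(P[2]-P[3]))
T=tool(0,yaw-C+np.pi/2)
plan([((c[0],c[1],.11),T),((c[0],c[1],.028),T)])
```

```text
[[ 0.461 -0.143  0.017]
 [ 0.493 -0.159  0.017]
 [ 0.438 -0.275  0.017]
 [ 0.407 -0.258  0.017]] c [ 0.45  -0.209  0.017] len 0.1276270245749802 yaw -0.4422981934640562 w 0.0352982313602757 0.03504168534116154
shift [0.239 0.22  0.364] turn [-0.001  0.001 -0.002] min rows 2.0
shift [ 0.    -0.     0.328] turn [0. 0. 0.] min rows 1.3
```

Call:
{"op": "apply_moves", "data": {
  "rows": [
    [[0.08, 0.07, 0.12], [0, 0, 0]],
    [[0.16, 0.15, 0.24], [0, 0, 0]],
    [[0.24, 0.22, 0.364], [0, 0, 0]],
    [[0.24, 0.22, 0.364], [0, 0, 0]],
    [[0.24, 0.22, 0.364], [0, 0, 0]]
  ]
}}

```text
clock: 20.6
tcp_pos: [0.449, -0.2094, 0.1103]
orientation: [-2.661, -1.67, 0.01]
contact_force: [0.6, 0.4, 0.4]
grip_width: 0.0856
gripper_force: 0.0
```

Call:
{"op": "apply_moves", "data": {
  "rows": [
    [[0, 0, 0.1], [0, 0, 0]],
    [[0, 0, 0.2], [0, 0, 0]],
    [[0, 0, 0.29], [0, 0, 0]],
    [[0, 0, 0.325], [0, 0, 0]],
    [[0, 0, 0.325], [0, 0, 0]]
  ]
}}

```text
clock: 21.22
tcp_pos: [0.4484, -0.2107, 0.0292]
orientation: [2.662, 1.667, -0.009]
contact_force: [0.7, -0.1, 0.4]
grip_width: 0.0854
gripper_force: 0.0
```

Call:
{"op": "apply_moves", "data": {
  "rows": [
    [[0, 0, 0], [0, 0, 0]],
    [[0, 0, 0], [0, 0, 0]],
    [[0, 0, 0], [0, 0, 0]],
    [[0, 0, 0], [0, 0, 0]],
    [[0, 0, 0], [0, 0, 0]]
  ],
  "jaw": -1,
  "newtons": 30
}}

```text
clock: 21.85
tcp_pos: [0.4488, -0.2106, 0.0293]
orientation: [2.662, 1.667, -0.009]
contact_force: [-2.0, 0.6, 6.2]
grip_width: 0.0355
gripper_force: 29.8
```

Run:
```python
from h import *
st()
o=telemetry.get_obs(); p=o['tcp_pos']; r=R.from_rotvec(o['orientation'])
L=W([-.076,0,.107]); print('leaf',L); T=tool(0,np.pi/2)
plan([(p+[0,0,.2],r),((.47,-.06,p[2]+.2),T),((L[0],L[1],p[2]+.2),T),((L[0],L[1],p[2]+.107+.02),T)])
```

```text
t 21.85 tcp [ 0.449 -0.211  0.029] chest [-0.249 -0.316  0.029] rv [ 2.662  1.667 -0.009] F [-2.033  0.62   6.237] w 0.0355 g 29.7663220949471 q [ 0.415  0.541 -0.13   2.124  0.153  0.488 -0.283]
leaf [0.547 0.136 0.107]
shift [-0.004 -0.002 -0.8  ] turn [0. 0. 0.] min rows 3.2
shift [ 0.579 -0.187 -0.003] turn [-0.001  0.001 -0.216] min rows 3.6
shift [0.695 0.476 0.   ] turn [0. 0. 0.] min rows 3.4
shift [-0.    -0.     0.292] turn [0. 0. 0.] min rows 1.2
```

Call:
{"op": "apply_moves", "data": {
  "rows": [
    [[0, 0, -0.05], [0, 0, 0]],
    [[0, 0, -0.2], [0, 0, 0]],
    [[0, 0, -0.35], [0, 0, 0]],
    [[0, 0, -0.5], [0, 0, 0]],
    [[0, 0, -0.65], [0, 0, 0]],
    [[0, 0, -0.8], [0, 0, 0]],
    [[0, 0, -0.8], [0, 0, 0]]
  ]
}}

```text
clock: 22.72
tcp_pos: [0.4511, -0.2103, 0.2322]
orientation: [2.658, 1.664, -0.003]
contact_force: [0.5, 0.6, -0.9]
grip_width: 0.0356
gripper_force: 30.8
```

Call:
{"op": "apply_moves", "data": {
  "rows": [
    [[0.1, -0.03, 0], [0, 0, -0.04]],
    [[0.2, -0.06, 0], [0, 0, -0.08]],
    [[0.3, -0.09, 0], [0, 0, -0.12]],
    [[0.4, -0.12, 0], [0, 0, -0.16]],
    [[0.5, -0.16, 0], [0, 0, -0.2]],
    [[0.58, -0.187, 0], [0, 0, -0.216]],
    [[0.58, -0.187, 0], [0, 0, -0.216]],
    [[0.58, -0.187, 0], [0, 0, -0.216]]
  ]
}}

```text
clock: 23.72
tcp_pos: [0.4705, -0.0599, 0.2277]
orientation: [-1.958, -2.455, 0.01]
contact_force: [-0.5, -0.8, -1.5]
grip_width: 0.0356
gripper_force: 30.8
```

Call:
{"op": "apply_moves", "data": {
  "rows": [
    [[0.14, 0.1, 0], [0, 0, 0]],
    [[0.28, 0.2, 0], [0, 0, 0]],
    [[0.42, 0.29, 0], [0, 0, 0]],
    [[0.56, 0.38, 0], [0, 0, 0]],
    [[0.695, 0.476, 0], [0, 0, 0]],
    [[0.695, 0.476, 0], [0, 0, 0]],
    [[0.695, 0.476, 0], [0, 0, 0]]
  ]
}}

```text
clock: 24.6
tcp_pos: [0.5476, 0.1354, 0.2264]
orientation: [-1.958, -2.455, 0.012]
contact_force: [0.0, -0.3, -1.8]
grip_width: 0.0356
gripper_force: 30.8
```

Run:
```python
from h import *
import pickle
st(); f=cam('wrist','w5.png'); g=cam('top','t5.png')
L=W([-.076,0,.107]); plan([((L[0],L[1],.029+.107+.012),tool(0,np.pi/2))])
print('top px of flap corners',proj(g,[W([x,y,.107]) for x,y in ((0,.15),(0,-.15),(-.145,-.15),(-.145,.15))]))
a=cv2.imread('pics/w5.png'); b=cv2.resize(cv2.imread('pics/t5.png')[90:290,170:340],None,fx=2,fy=2)
o=np.zeros((400,800,3),np.uint8); o[:300,:480]=cv2.resize(a,(480,300)); b=cv2.resize(b,(320,376)); o[:376,480:]=b; cv2.imwrite('pics/c5.png',o)
```

```text
t 24.60 tcp [0.548 0.135 0.226] chest [-0.076 -0.001  0.226] rv [-1.958 -2.455  0.012] F [ 0.018 -0.296 -1.844] w 0.0356 g 30.774125698953867 q [ 0.006  0.367 -0.451  1.827  0.19   0.997 -0.299]
shift [0.006 0.001 0.315] turn [-0.002  0.001 -0.001] min rows 1.3
top px of flap corners [[212.373 187.857]
 [304.342 169.074]
 [313.283 213.905]
 [220.539 232.532]]
```

View pics/c5.png

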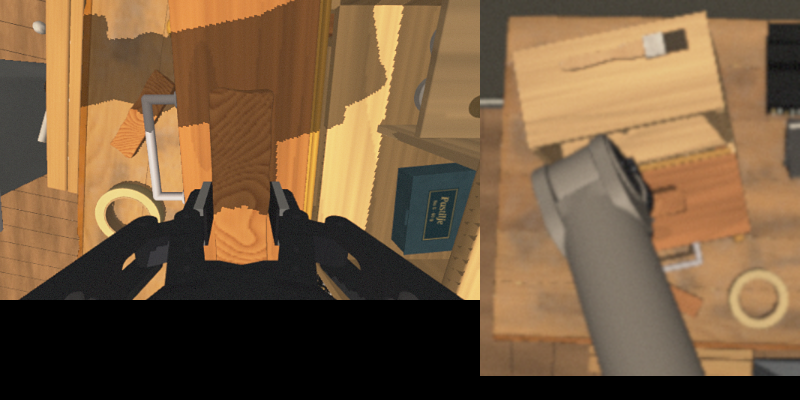

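The flap is level, and the strip is centred over it and aligned with it. Lowering it now.

Call:
{"op": "apply_moves", "data": {
  "rows": [
    [[0.003, 0, 0.08], [0, 0, 0]],
    [[0.006, 0, 0.16], [0, 0, 0]],
    [[0.006, 0, 0.24], [0, 0, 0]],
    [[0.006, 0, 0.29], [0, 0, 0]],
    [[0.006, 0, 0.315], [0, 0, 0]],
    [[0.006, 0, 0.315], [0, 0, 0]]
  ]
}}

```text
clock: 25.45
tcp_pos: [0.547, 0.138, 0.1482]
orientation: [-1.955, -2.457, 0.009]
contact_force: [0.5, -0.9, -0.6]
grip_width: 0.0351
gripper_force: 30.8
```

Call:
{"op": "apply_moves", "data": {
  "rows": [
    [[0, 0, 0.01], [0, 0, 0]],
    [[0, 0, 0.02], [0, 0, 0]],
    [[0, 0, 0.03], [0, 0, 0]],
    [[0, 0, 0.038], [0, 0, 0]],
    [[0, 0, 0.042], [0, 0, 0]],
    [[0, 0, 0.042], [0, 0, 0]]
  ]
}}

```text
clock: 26.2
tcp_pos: [0.5468, 0.1383, 0.1376]
orientation: [-1.955, -2.457, 0.009]
contact_force: [0.9, -0.5, -2.0]
grip_width: 0.0351
gripper_force: 30.8
```

Run:
```python
from h import *
st()
```

```text
t 26.20 tcp [0.547 0.138 0.138] chest [-0.076  0.002  0.138] rv [-1.955 -2.457  0.009] F [ 0.891 -0.534 -2.02 ] w 0.0351 g 30.765415644273162 q [-0.028  0.476 -0.422  1.901  0.26   0.824 -0.362]
```

Call:
{"op": "apply_moves", "data": {
  "rows": [
    [[0, 0, 0.004], [0, 0, 0]],
    [[0, 0, 0.008], [0, 0, 0]],
    [[0, 0, 0.011], [0, 0, 0]],
    [[0, 0, 0.011], [0, 0, 0]]
  ]
}}

```text
clock: 26.7
tcp_pos: [0.547, 0.1384, 0.1363]
orientation: [-1.955, -2.458, 0.009]
contact_force: [-5.3, -0.9, 11.8]
grip_width: 0.0352
gripper_force: 32.5
```

Run:
```python
from h import *
st()
```

```text
t 26.70 tcp [0.547 0.138 0.136] chest [-0.076  0.002  0.136] rv [-1.955 -2.458  0.009] F [-5.309 -0.852 11.798] w 0.0352 g 32.5315034299706 q [-0.029  0.478 -0.421  1.902  0.262  0.821 -0.364]
```

Call:
{"op": "apply_moves", "data": {
  "rows": [
    [[0, 0, -0.006], [0, 0, 0]],
    [[0, 0, -0.006], [0, 0, 0]],
    [[0, 0, -0.006], [0, 0, 0]],
    [[0, 0, -0.006], [0, 0, 0]]
  ],
  "jaw": 0.5
}}

```text
clock: 27.2
tcp_pos: [0.5468, 0.1383, 0.1362]
orientation: [-1.955, -2.457, 0.009]
contact_force: [0.3, -0.3, -0.4]
grip_width: 0.064
gripper_force: 0.0
```

Call:
{"op": "apply_moves", "data": {
  "rows": [
    [[0, 0, -0.05], [0, 0, 0]],
    [[0, 0, -0.2], [0, 0, 0]],
    [[0, 0, -0.4], [0, 0, 0]],
    [[0, 0, -0.6], [0, 0, 0]],
    [[0, 0, -0.6], [0, 0, 0]]
  ]
}}

```text
clock: 27.82
tcp_pos: [0.5498, 0.14, 0.2918]
orientation: [1.954, 2.456, 0.003]
contact_force: [-0.2, -0.2, -0.3]
grip_width: 0.0637
gripper_force: 0.0
```

Call:
{"op": "apply_moves", "data": {
  "rows": [
    [[-0.2, -0.1, 0], [0, 0, 0]],
    [[-0.4, -0.1, 0], [0, 0, 0]],
    [[-0.6, -0.1, 0], [0, 0, 0]],
    [[-0.8, -0.1, 0], [0, 0, 0]],
    [[-1.0, -0.1, 0], [0, 0, 0]],
    [[-1.0, -0.1, 0], [0, 0, 0]],
    [[-1.0, -0.1, 0], [0, 0, 0]]
  ]
}}

```text
clock: 28.7
tcp_pos: [0.579, -0.1098, 0.2866]
orientation: [-1.954, -2.456, 0.009]
contact_force: [-1.0, 0.3, -0.6]
grip_width: 0.064
gripper_force: 0.0
```

Run:
```python
from h import *
st(); g=cam('top','t6.png'); print(proj(g,[W([-.076,y,.1155]) for y in (-.066,.066)]))
cv2.imwrite('pics/c6.png',cv2.resize(cv2.imread('pics/t6.png')[90:290,170:450],None,fx=2.8,fy=2.8,interpolation=3))
```

```text
t 28.70 tcp [ 0.579 -0.11   0.287] chest [-0.1   -0.247  0.287] rv [-1.954 -2.456  0.009] F [-1.021  0.277 -0.627] w 0.0640 g 0.0 q [ 0.352  0.335 -0.345  1.709  0.127  1.124  0.196]
[[282.652 197.562]
 [241.672 205.861]]
```

View pics/c6.png

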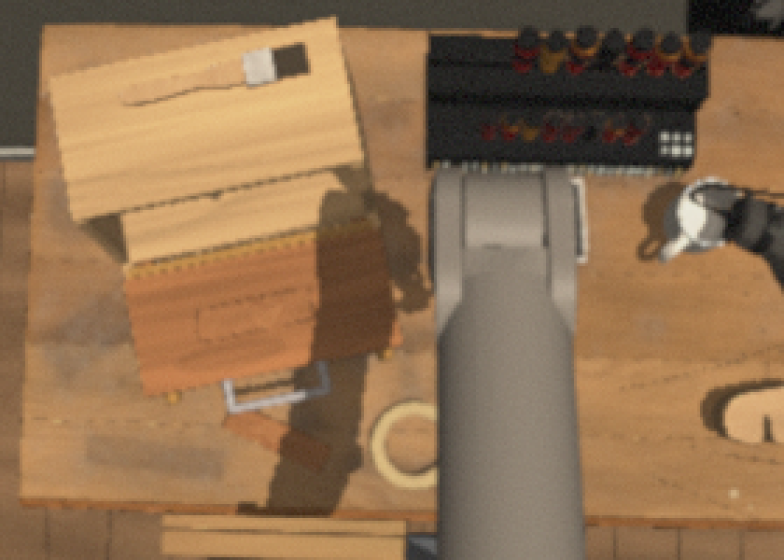

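The flap is level and the strip lies lengthwise in its middle, its left end at about (200,322) and its right end in the arm's shadow near (315,300). The tape looks undisturbed, and the knobs still show at the flap's front edge. Handing in.

```bash
python3 -c "
from h import *
st(); print(job.hand_in())"
```

```text
t 28.75 tcp [ 0.579 -0.109  0.287] chest [-0.1   -0.246  0.287] rv [-1.952 -2.458  0.009] F [ 0.009 -0.39   0.639] w 0.0638 g 0.0 q [ 0.352  0.335 -0.346  1.709  0.127  1.124  0.196]
the job is handed in; nothing more can be done
None
```

I handed the job in at 28.8 s: both supports are pulled out to their stops, the flap rests level on them, and the strip lies lengthwise in the middle of the flap; hand-in returned no verdict.

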